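Set the pressure spring of a heat-press unit to its index

ROBOT

A 6-joint arm with a two-finger parallel gripper is mounted at the origin on the work surface. World frame = base frame: x ahead of the robot, y to its left, z up, the work surface at z = 0. Lengths are in m, angles in rad, forces in N, time in s.
With the tool pointing down it reaches from about 0.275 to 0.875 m from the base axis. Payload 12.5 kg.
Tool frame: the origin (TCP) lies at the very end of the fingers, on their centre line; the grasp point (between the pads) lies 19 mm behind it; x points along the fingers, y is the direction in which the jaws open and shut, and the axes are right-handed (so a half turn about x gives the same grasp; the last joint's range is limited). The gripper opens to 85 mm and grips with 20 to 120 N. Pads are 22 mm wide; open, the fingers measure 114 mm over their backs; the gripper's body (76 mm by 85 mm) begins 54 mm behind the grasp point. The pads swing forward as they close: fully open they stand 13 mm farther back than shut.
Start: joints at [-1.193, 0.351, 1.652, -0, 1.139, -0.085], TCP at [0.246, -0.492, 0.231] pointing down, gripper open.
Joint ranges: [-2.75, 2.75], [-0.79, 2.1], [0.01, 2.65], [-1.57, 4.71], [0.07, 3.14], [-2.87, 2.87]. Speed limits (rad/s): [2.22, 2.22, 2.79, 3.14, 3.14, 3.14].

INTERFACE

Orientations are given as a 3x3 rotation matrix whose columns are the frame's x, y, z axes.
In Python, from bench import manip gives the robot as it stands. Calls block until the motion is done:
- manip.move_ptp(position, orientation): joint-space move of the TCP to a pose.
- manip.move_l(position, attitude=None, max_speed=0.15): straight line of the TCP; attitude=None keeps the orientation; max_speed is the mean speed in m/s.
- manip.move_j(angles): joint-space move.
- manip.set_gripper(opening, effort=None): opening from 0.0 (shut) to 1.0 (fully open); effort is the grip in N (None keeps the last); returns when the fingers have stopped.
- manip.dwell(seconds).
- manip.inverse_kinematics(position, orientation): joint angles nearest the present ones, or None.
- manip.grab_frame(name): name is "side" or "top"; returns (picture, depth): 420x560x3 uint8, red, green, blue; 420x560 float32, m along the optical axis (not along the pixel's ray), 0 where there is no reading.
- manip.get_calibration(name): a dict with "camera_matrix" (3x3 intrinsics, pixels), "k1" (the pictures are not rectified: a ray, as slopes to the right and down, at radius r is drawn at 1 + k1 r^2 times it, then the intrinsics apply), "R" (3x3) and "t" (3): a world point X has camera coordinates R X + t. Camera axes: x right, y down, z forward; pixel columns grow to the right and rows downward; lengths in m; the calibration is good to about 2 mm. A picture is of the moment at which its call begins. get_calibration takes no time and is no camera call.
A pose or a line that the arm cannot do raises manip.Unreachable and nothing moves.
- manip.sign_off(): hands the job in, once; it reports no verdict.
Trained networks look in the newest picture that a camera, given by its name, has taken for a name from the list of things; names that differ only in an ending like _2 or _b are one class to them, and where a whole thing is asked for, a point or a joint stands for the part that bears it (a point fixed in the world has none). Each returns a list of dicts, best first, with "confidence" (0 to 1); they miss things now and then, are a little off and sometimes report something else, mostly with a low value. They report only what shows in the picture. A call takes as long as a camera call. They do not tell look-alikes from the thing itself.
- manip.look_for(camera, name): "at" ([x, y, z] in m, in world coordinates, good to about 4 mm: the middle of the surface that is visible of it).
Readings, each from a call of its own:
- manip.current_time(): time.
- manip.current_qpos(): joint angles.
- manip.current_joint_vel(): joint speeds.
- manip.current_joint_torque(): joint torques, N m.
- manip.current_ee_pos(): TCP position.
- manip.current_tcp_rot(): TCP orientation.
- manip.current_force(): force on the tool from outside, world axes, zero at the start.
- manip.current_ft_torque(): the same for the moment, N m.
- manip.current_grip_width(): opening from 0.0 (shut) to 1.0 (fully open).
Only numpy, scipy, OpenCV 4.12 (cv2) and the standard library are available. Lean on these libraries where they do the work, as an engineer would, in place of code of your own. Each camera call takes 0.05 s, during which the arm holds its last target. There are 200 camera calls.

TASK

The grey spring unit on the bench is from a heat press: lift out the wooden spacer block that holds its sprung gauge arm back and stand it upright in the grey parts tray. Then turn the black T-bar knob on the sloping console clockwise until the needle of the gauge arm points into the gap between the two tines of the brass index fork. Move the gauge arm with the knob only, never by pushing it, and leave the other things on the bench where they are.

Things in the scene. Friction and masses are not known exactly. Their poses are not given: they have to be found in the camera images.
- press_unit: Grey spring unit fixed to the bench, base 200 (x) x 340 (y) x 56 mm; origin under its centre. At its +y end a 120 mm wide console, 125 mm high, whose face slopes 30 degrees and looks up and to -x; the rest is a dark deck 60 mm above the bench. On the deck: a steel stop (12 x 60 x 9 mm) at x=8, y=-70 mm; a flat aluminium scale rail along x at y=-161 mm, its top 66 mm above the bench.
- gauge_arm: Steel gauge arm lying 4 mm above the deck, 6 mm tall, 8 mm wide, 170 mm long, ending in a 2 mm needle; origin at its sprung pivot (unit x=-50, y=20, z=67 mm; spring post 90 mm above the bench). At knob 0 it points along the unit's -y; each rad of the knob swings it 0.12 rad, needle towards the unit's +x. Not to be pushed.
- needle_tip (a point): Free end of the gauge arm's needle, 170 mm from the pivot; carried by the arm.
- fork_gap (a point): Middle of the gap between the two tines of a small brass index fork (24 mm wide), fixed on the scale rail just beyond the needle's end, at a different place along the rail each time. The tines are 6 mm wide, 10 mm apart and point along the unit's +y. Axes parallel to the unit's. The needle is set when its end has the same unit x as this point.
- knob_grip (a point): Middle of the black T-bar knob's bar, on the knob's axis, 36 mm out from the sloping face. z = the axis, out of the face (30 degrees from vertical, leaning to the unit's -x); x = along the bar; turns with the knob. Bar 56 mm long, 14 mm wide, standing 14 to 48 mm from the face on an 18 mm stem. Grip across the 14 mm with the fingers pointing along -z.
- tension_knob (a joint): Angle of the knob in rad, 0 to 3.1; grows clockwise as seen looking at the face and tensions the spring. It stays where it is left; needs about 0.1 N m.
- block_centre (a point): Centre of the pale wooden spacer block, 35 (its x) x 30 (its y) x 70 mm (z, upright), about 60 g. It stands loose on the deck between the gauge arm (on its -x side) and the stop (on its +x side), about parallel to the unit; grip it from above across its 30 mm width (y). While it is there the arm cannot reach the fork.
- parts_tray: Empty grey plastic parts tray, fixed to the bench, 160 (x) x 140 (y) x 30 mm, walls 4 mm, floor about 4 mm thick; origin at the centre of its underside.
- tile_stack: Bystander: stack of four white ceramic tiles, 130 x 110 x 20 mm; origin under its centre.
- grease_jar: Bystander: small white jar with a steel lid, 38 mm wide, 45 mm tall, on the unit's deck behind the stop; origin under its centre.
- tape_roll: Bystander: brown roll, 100 mm wide, 25 mm tall; origin under its centre.
- screwdriver: Bystander: black-handled screwdriver lying on the bench between robot and unit.
- spray_can: Bystander: aluminium can, 54 mm wide, 150 mm tall; origin under its centre.
- mug: Bystander: white mug, 80 mm wide, 90 mm tall; origin under its centre.
- squeegee: Bystander: screen-print squeegee with wooden handle, 260 mm long, 24 mm tall, lying beyond the unit.
Not all that is in view belongs to the job. What is meant by the part that bears block_centre is not green, orange or turquoise, and is the smaller of those in its own colour.

How it is judged:
On the way, in this order (a step that is already met when the one before it is completed fails the run):
1. the spacer block stands upright in the parts tray, let go (x of block_centre in the frame of parts_tray between -0.07 and 0.07 m and y of block_centre in the frame of parts_tray between -0.06 and 0.06 m and z of block_centre in the frame of parts_tray between 0.03 and 0.048 m and angle between block_centre's own z axis and vertical below 0.15 rad and contact force between the fingers and spacer_block below 0.1 N), for 0.2 s.
2. the needle points into the gap of the index fork (x of needle_tip in the frame of fork_gap between -0.004 and 0.004 m), for 0.3 s.
At the end, for the whole second after the job is handed in: The needle's end is within 4 mm of the middle of the fork's gap along the unit's x and at rest, and the spacer block stands upright (within 0.15 rad), let go and at rest on the tray's floor (all of step 1 and all of step 2 and angular speed of gauge_arm below 0.05 rad/s and linear speed of spacer_block below 0.02 m/s); the robot touches nothing.
It fails at once if the gauge arm is pushed by the robot (over 2 N) (contact force between gauge_arm and the fingers above 2 N or contact force between gauge_arm and the arm above 2 N).
It fails at once if a bystander is moved more than 30 mm (distance of any of tile_stack, grease_jar, tape_roll, screwdriver, spray_can, mug, squeegee from where it was at the start of the episode above 0.03 m).
It also fails if it takes over 61 s, if anything falls off the work surface, if the arm or the gripper's body presses on something with over 40 N, if the wrist force passes 120 N, or if a joint passes its speed limit or range.

## Working session

There is one attempt and no reset: what is moved stays moved. The work goes in short steps, each a Python script; the robot and the scene stay as the last script left them, time stands still between calls to the robot, and variables do not carry over. Pictures are saved under pics/ and viewed, about 8 in all and at most 12, crops included, and the job is handed in when it is done.

```bash
mkdir -p pics; cat > h.py <<'E'
import numpy as np, cv2
from bench import manip
def ray(c,u,v):
    k=manip.get_calibration(c);K=np.array(k["camera_matrix"]);R=np.array(k["R"]);t=np.array(k["t"])
    d=np.array([(u-K[0,2])/K[0,0],(v-K[1,2])/K[1,1]]);s=d.copy()
    for _ in range(20): s=d/(1+k["k1"]*(s@s))
    return R,t,np.array([s[0],s[1],1.])
def px_depth(c,u,v,z):      # pixel + depth -> world
    R,t,s=ray(c,u,v); return R.T@(s*z-t)
def px_plane(c,u,v,h):      # pixel on horizontal plane z=h
    R,t,s=ray(c,u,v); o=-R.T@t; d=R.T@s; return o+d*(h-o[2])/d[2]
def proj(c,X):
    k=manip.get_calibration(c);K=np.array(k["camera_matrix"])
    p=np.array(k["R"])@np.array(X)+np.array(k["t"]); s=p[:2]/p[2]; s=s*(1+k["k1"]*(s@s))
    return K[:2,:2]@s+K[:2,2]
def save(img,name): cv2.imwrite("pics/"+name,img[:,:,::-1])
E
python3 - <<'E'
from h import *
np.set_printoptions(precision=3,suppress=True)
for c in("side","top"):
    im,d=manip.grab_frame(c); save(im,c+"0.png"); np.save(c+"0d.npy",d); np.save(c+"0.npy",im)
    k=manip.get_calibration(c);R=np.array(k["R"]); print(c,"cam",-R.T@np.array(k["t"]),"fwd",R[2],"right",R[0])
    for n in["press_unit","gauge_arm","needle_tip","fork_gap","knob_grip","block_centre","parts_tray","grease_jar","spray_can","mug","tile_stack"]:
        for o in manip.look_for(c,n)[:4]: print(n,np.round(o["at"],3),round(o["confidence"],2),proj(c,o["at"]).round())
print(manip.current_time())
E
```

```text
side cam [0.085 0.659 1.032] fwd [ 0.377 -0.529 -0.761] right [-0.816 -0.578 -0.002]
press_unit [0.584 0.069 0.058] 0.77 [253. 227.]
gauge_arm [ 0.569 -0.057  0.068] 0.57 [287. 196.]
gauge_arm [0.57  0.108 0.13 ] 0.29 [246. 222.]
gauge_arm [ 0.598 -0.055  0.111] 0.28 [278. 180.]
needle_tip [ 0.574 -0.057  0.069] 0.69 [286. 195.]
knob_grip [0.57  0.107 0.129] 0.69 [247. 222.]
block_centre [ 0.569 -0.237  0.048] 0.84 [324. 162.]
block_centre [ 0.423 -0.001  0.086] 0.8 [325. 232.]
block_centre [ 0.462 -0.234  0.048] 0.8 [357. 178.]
block_centre [ 0.767 -0.21   0.07 ] 0.71 [261. 134.]
parts_tray [0.475 0.378 0.002] 0.72 [208. 357.]
grease_jar [ 0.669 -0.038  0.096] 0.69 [251. 177.]
grease_jar [ 0.635 -0.336  0.094] 0.3 [324. 121.]
spray_can [ 0.634 -0.336  0.093] 0.85 [324. 122.]
mug [0.691 0.354 0.054] 0.7 [141. 287.]
tile_stack [ 0.445 -0.356  0.021] 0.77 [382. 162.]
top cam [ 0.345 -0.002  1.283] fwd [ 0.192  0.008 -0.981] right [-0.001 -1.    -0.008]
press_unit [0.597 0.011 0.062] 0.95 [281. 198.]
gauge_arm [ 0.678 -0.056  0.107] 0.23 [310. 160.]
needle_tip [ 0.57  -0.064  0.071] 0.68 [313. 209.]
fork_gap [ 0.626 -0.166  0.075] 0.41 [356. 185.]
knob_grip [0.567 0.099 0.135] 0.6 [240. 205.]
block_centre [ 0.769 -0.22   0.099] 0.85 [379. 123.]
block_centre [ 0.461 -0.239  0.065] 0.76 [389. 256.]
block_centre [ 0.424 -0.015  0.099] 0.61 [293. 271.]
block_centre [ 0.597 -0.069  0.127] 0.6 [316. 192.]
parts_tray [0.478 0.381 0.008] 0.68 [129. 251.]
grease_jar [ 0.676 -0.057  0.109] 0.54 [310. 160.]
spray_can [ 0.636 -0.343  0.136] 0.87 [438. 174.]
mug [0.703 0.363 0.045] 0.61 [137. 158.]
tile_stack [ 0.447 -0.365  0.017] 0.85 [438. 263.]
1.2
```

```bash
python3 - <<'E'
import cv2,numpy as np
a=cv2.imread("pics/top0.png")[60:330,80:480]; cv2.imwrite("pics/topc.png",cv2.resize(a,(800,540),interpolation=cv2.INTER_CUBIC))
a=cv2.imread("pics/side0.png")[100:400,80:480]; cv2.imwrite("pics/sidec.png",cv2.resize(a,(800,600),interpolation=cv2.INTER_CUBIC))
E
```

```text
(no output)
```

View pics/topc.png

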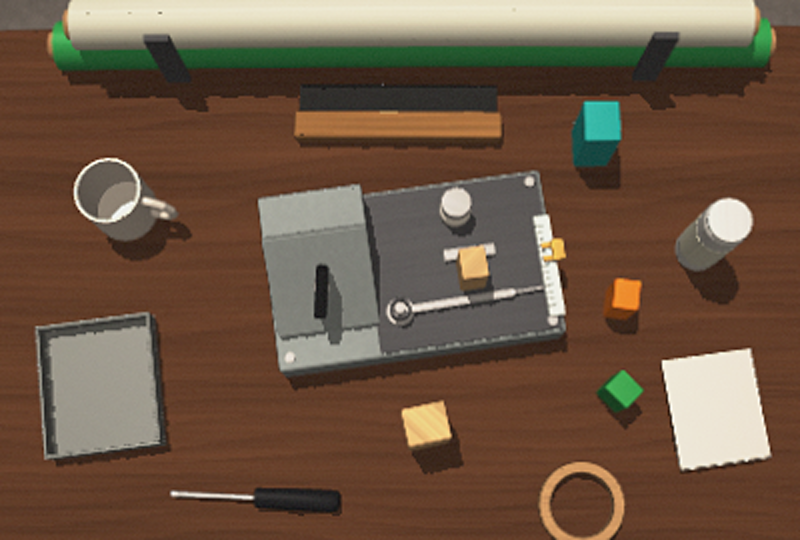

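View pics/sidec.png

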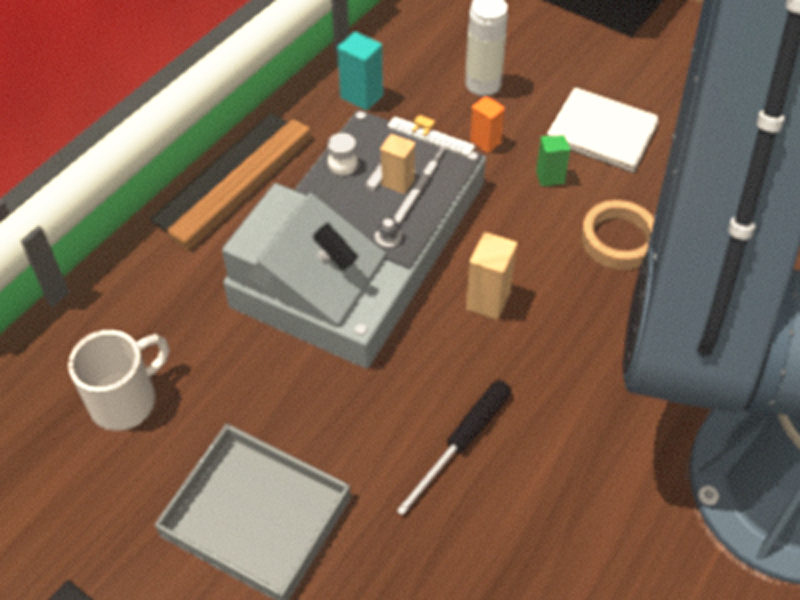

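Look-alikes (full top pixels): pale on the deck (317,191), larger pale on the bench (293,272), turquoise (379,122), orange (392,210) and green (390,255). By the description it is the smaller pale one on the deck, between the arm and the stop. Next I measure the unit frame and check it in a close crop.

```bash
cat > m.py <<'E'
from h import *
def cloud(c,im,d):
    v,u=np.nonzero(d>0); k=manip.get_calibration(c);K=np.array(k["camera_matrix"])
    D=np.array([k["k1"],0,0,0.])
    n=cv2.undistortPoints(np.stack([u,v],1).astype(np.float64)[:,None],K,D)[:,0]
    z=d[v,u]; P=(np.c_[n*z[:,None],z]-np.array(k["t"]))@np.array(k["R"]); return P,im[v,u],np.c_[u,v]
def rect(P):
    (c,s,a)=cv2.minAreaRect((P[:,:2]*1000).astype(np.float32)); return np.array(c)/1000,np.array(s),a
E
python3 - <<'E'
from m import *
np.set_printoptions(precision=4,suppress=True)
C={c:cloud(c,np.load(c+"0.npy"),np.load(c+"0d.npy")) for c in("top","side")}
P,I,U=C["top"]
print("bench z",np.median(P[(abs(P[:,0]-.35)<.05)&(abs(P[:,1]-.1)<.1)][:,2]))
for c in C:
    P=C[c][0]
    m=(P[:,2]>.05)&(P[:,2]<.14)&(np.hypot(P[:,0]-.6,P[:,1]-.01)<.21)&(abs(P[:,0]-.6)<.14)&~((P[:,0]<.47)&(P[:,1]<.02))
    print(c,"unit",rect(P[m]))
    m=(P[:,2]>.018)&(P[:,2]<.04)&(abs(P[:,0]-.475)<.12)&(abs(P[:,1]-.38)<.11)
    print(c,"tray",rect(P[m]),np.percentile(P[m][:,2],[50,95]))
    m=(P[:,2]>.115)&(np.hypot(P[:,0]-.597,P[:,1]+.065)<.035)
    print(c,"block",rect(P[m]),m.sum(),P[m].mean(0), np.percentile(P[m][:,2],[50,95]))
    m=(C[c][1].max(1)<60)&(P[:,2]>.10)&(np.hypot(P[:,0]-.57,P[:,1]-.1)<.06)
    Q=P[m]; w,V=np.linalg.eigh(np.cov(Q.T)); print(c,"knob",Q.mean(0),m.sum(),np.sqrt(w),V[:,2],V[:,0])
a=np.load("top0.npy")[140:240,220:380]; save(cv2.resize(a,(800,500),interpolation=cv2.INTER_CUBIC),"topcc.png")
E
```

```text
bench z 0.0008734883267160949
top unit (array([ 0.6079, -0.0045]), array([200.2333, 350.481 ]), 8.092813491821289)
top tray (array([0.4741, 0.3764]), array([162.8996, 142.7471]), 7.403938293457031) [0.0285 0.0335]
top block (array([ 0.5988, -0.0691]), array([35.5161, 30.1815]), 8.397518157958984) 224 [ 0.5979 -0.069   0.1289] [0.1291 0.133 ]
top knob [0.5651 0.0997 0.1363] 160 [0.0039 0.0053 0.0168] [-0.9354  0.0597 -0.3484] [0.0188 0.9926 0.1197]
side unit (array([0.6103, 0.0001]), array([199.0485, 353.7661]), 8.033201217651367)
side tray (array([0.4764, 0.3815]), array([162.8977, 142.2792]), 7.909318923950195) [0.0272 0.0316]
side block (array([ 0.6021, -0.0643]), array([37.0364, 32.7355]), 10.646139144897461) 173 [ 0.6009 -0.0611  0.1259] [0.1273 0.1305]
side knob [0.566  0.1097 0.1288] 197 [0.0027 0.008  0.0147] [-0.8521  0.0746 -0.518 ] [-0.0771  0.9611  0.2653]
```

View pics/topcc.png

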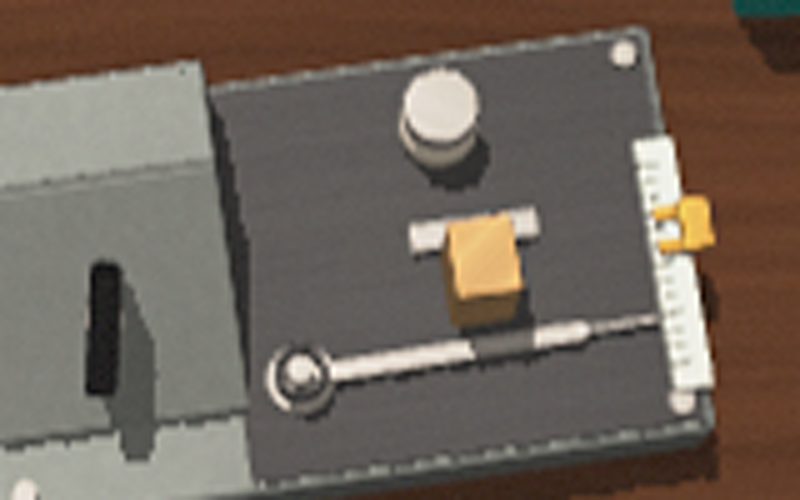

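The crop confirms it: the smaller pale block stands between the arm and the stop, at crop (485,260). The needle end is at crop (657,319) and the fork gap about (662,228). Next: the unit-frame numbers.

```bash
cat >> m.py <<'E'
YAW=0.141
def inunit(p,o): 
    c,s=np.cos(YAW),np.sin(YAW); return np.r_[np.array([[c,s],[-s,c]])@(np.array(p)[:2]-o),np.array(p)[2]]
def toworld(p,o):
    c,s=np.cos(YAW),np.sin(YAW); return np.r_[np.array([[c,-s],[s,c]])@np.array(p)[:2]+o,np.array(p)[2]]
E
python3 - <<'E'
from m import *
np.set_printoptions(precision=4,suppress=True)
f=lambda a,b,h:px_plane("top",220+a/5-.4,140+b/5-.4,h)
piv=f(302,371,.09); o=np.array([.608,.003]); print("origin from post",piv[:2]-toworld([-.05,.02,0],[0,0])[:2])
pu=inunit(piv,o)
for n,a,b,h in[("needle",657,319,.067),("armmid",560,333,.07),("tine1",658,212,.07),("tine2",663,244,.07),("gapin",672,226,.07),("forkend",712,225,.07),("blocktop",484,252,.13),("stopL",413,236,.069),("stopR",538,218,.069),("jar",440,105,.105)]:
    q=inunit(f(a,b,h),o); print(n,q,"rel pivot",(q-pu)[:2],"ang",np.arctan2(q[0]-pu[0],-(q[1]-pu[1])))
for k in([.5651,.0997,.1363],[.566,.1097,.1288]): print("knob",inunit(k,o))
# knob sweep over console face cloud: plane fit
P,I,U=cloud("top",np.load("top0.npy"),np.load("top0d.npy"))
Q=np.array([inunit(p,o) for p in P[(abs(P[:,0]-.6)<.12)&(abs(P[:,1]-.1)<.09)]])
m=(abs(Q[:,1]-.11)<.05)&(abs(Q[:,1]-.105)>.025)&(Q[:,0]>-.06)&(Q[:,0]<.02)
print(np.linalg.lstsq(np.c_[Q[m][:,:2],np.ones(m.sum())],Q[m][:,2],rcond=None)[0])
E
```

```text
origin from post [ 0.6075 -0.0001]
needle [-0.0462 -0.1511  0.067 ] rel pivot [ 0.0047 -0.1681] ang 0.027803588911168856
armmid [-0.0468 -0.1048  0.07  ] rel pivot [ 0.0041 -0.1218] ang 0.03349450339450528
tine1 [ 0.0038 -0.1597  0.07  ] rel pivot [ 0.0547 -0.1767] ang 0.3000694465321079
tine2 [-0.0118 -0.1595  0.07  ] rel pivot [ 0.0391 -0.1764] ang 0.2181785758086821
gapin [-0.0038 -0.1651  0.07  ] rel pivot [ 0.0471 -0.1821] ang 0.25292617142300916
forkend [-0.0061 -0.1838  0.07  ] rel pivot [ 0.0448 -0.2008] ang 0.21970734801288833
blocktop [-0.0163 -0.0704  0.13  ] rel pivot [ 0.0346 -0.0874] ang 0.37713645378484373
stopL [ 0.0091 -0.044   0.069 ] rel pivot [ 0.06   -0.0609] ang 0.7773365860656641
stopR [ 0.0092 -0.1035  0.069 ] rel pivot [ 0.0601 -0.1204] ang 0.4629937147456097
jar [ 0.0604 -0.0633  0.105 ] rel pivot [ 0.1113 -0.0802] ang 0.9463306601485647
knob [-0.0289  0.1018  0.1363]
knob [-0.0266  0.1115  0.1288]
[ 0.5978 -0.0014  0.1011]
```

Knob is at about 0.2 rad (bar and arm agree), fork gap at about 2.3 rad. Now the block.

```bash
cat >> m.py <<'E'
c,s=np.cos(.142),np.sin(.142)
DOWN=np.array([[0,-s,c],[0,c,s],[-1,0,0]])
E
python3 - <<'E'
from m import *
np.set_printoptions(precision=3,suppress=True)
b=np.array([.600,-.067])
for p in([*b,.25],[*b,.088],[.475,.379,.25],[.475,.379,.032]): print(manip.inverse_kinematics(p,DOWN))
manip.set_gripper(.72,30)
manip.move_ptp([*b,.22],DOWN)
im,d=manip.grab_frame("side"); save(im,"pre.png")
manip.move_l([*b,.088],max_speed=.1)
print("F",manip.current_force(),manip.current_ee_pos())
manip.set_gripper(0,30); manip.dwell(.2)
print(manip.current_grip_width(),manip.current_force(),manip.current_time())
im,d=manip.grab_frame("side"); save(cv2.resize(im[100:300,150:430],(800,571),interpolation=cv2.INTER_CUBIC),"grip.png")
E
```

```text
[-0.188  0.431  1.485 -0.     1.226 -1.901]
[-0.188  0.619  1.618 -0.     0.905 -1.901]
[ 0.597  0.439  1.474 -0.     1.229 -1.116]
[ 0.597  0.709  1.624 -0.     0.809 -1.116]
F [ 0.323 -0.203  0.205] [ 0.6   -0.067  0.089]
0.3449520784430647 [-0.723 -0.998  6.095] 5.65
```

View pics/grip.png

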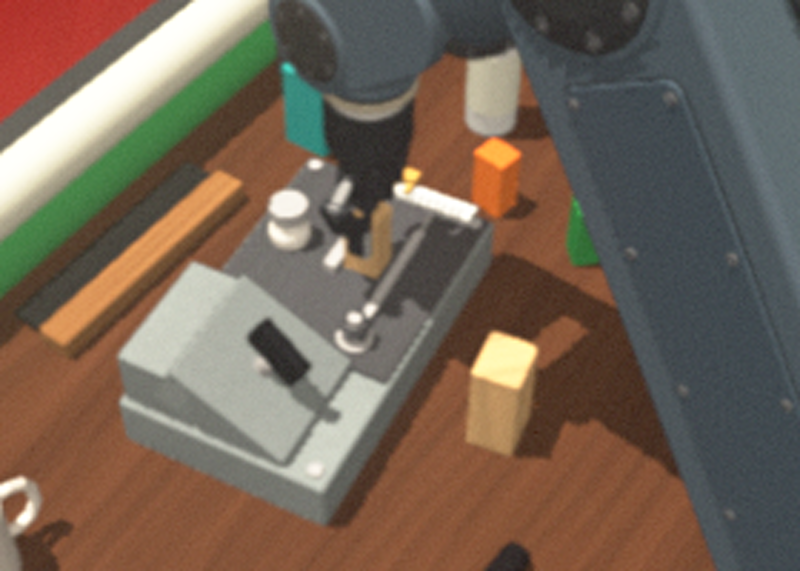

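The fingers hold the block at view (375,240), and the width of 29.3 mm matches its 30 mm. Next: lift and place.

```bash
python3 - <<'E'
from m import *
np.set_printoptions(precision=3,suppress=True)
p=manip.current_ee_pos(); z0=p[2]
manip.move_l([p[0],p[1],.25],max_speed=.15); print(manip.current_grip_width(),manip.current_force())
manip.move_ptp([.475,.379,.25],DOWN)
manip.move_l([.475,.379,.06],max_speed=.15)
f0=manip.current_force()[2]
for z in np.arange(z0-.052,z0-.063,-.0015):
    manip.move_l([.475,.379,z],max_speed=.05); f=manip.current_force()[2]; print(round(z,4),round(f-f0,2),round(manip.current_ee_pos()[2],4))
    if f-f0>3: break
manip.set_gripper(.7); manip.dwell(.1)
manip.move_l([.475,.379,.25],max_speed=.2)
im,d=manip.grab_frame("top"); 
print(manip.current_time())
np.save("t1.npy",im); np.save("t1d.npy",d)
im2,_=manip.grab_frame("side")
a=np.hstack([cv2.resize(im[200:300,80:180],(400,400)),cv2.resize(im2[270:420,100:250],(400,400))]); save(a,"placed.png")
E
```

```text
0.34374117924199366 [ 0.27   0.157 -0.695]
0.0364 0.44 0.0363
0.0349 -0.72 0.035
0.0334 0.56 0.0333
0.0319 4.14 0.0324
13.2083
```

View pics/placed.png

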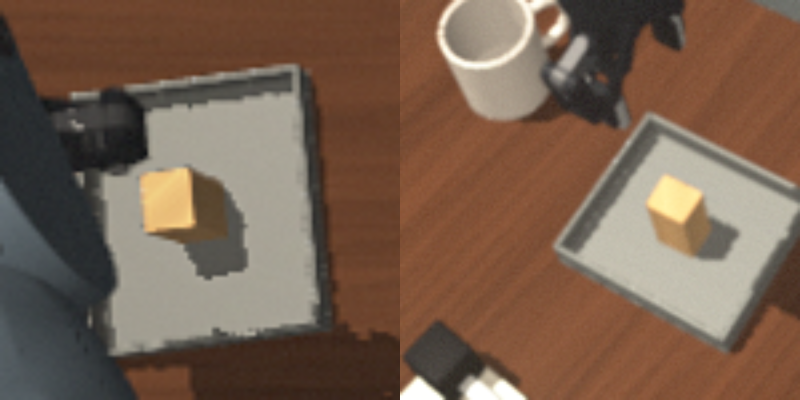

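The block stands upright in the tray, about in the middle (left view (180,200), right view (678,215)). Next: a refined knob position and IK for the whole turn.

```bash
cat >> m.py <<'E'
from scipy.spatial.transform import Rotation as Ro
O=np.array([.608,.002]); cy,sy=np.cos(YAW),np.sin(YAW)
N=np.array([-.5*cy,-.5*sy,np.cos(np.pi/6)]); E_=np.array([cy*np.cos(np.pi/6),sy*np.cos(np.pi/6),.5]); Y=np.array([-sy,cy,0])
def tool(k,flip=1):  # tool attitude gripping the bar at knob angle k
    y=Ro.from_rotvec(-k*N).apply(Y)*flip; x=-N; return np.c_[x,y,np.cross(x,y)]
E
python3 - <<'E'
from m import *
np.set_printoptions(precision=3,suppress=True)
for c in("top","side"):
    P,I,U=cloud(c,np.load(c+"0.npy"),np.load(c+"0d.npy"))
    ok=(P[:,2]>.10)&(P[:,2]<.17)&(np.hypot(P[:,0]-.57,P[:,1]-.105)<.06)
    F=lambda X:(X-np.r_[O,0])@np.c_[E_,Y,N]
    A=F(P[ok]); dark=I[ok].max(1)<70
    face=np.median(F(P[(abs(P[:,0]-.6)<.08)&(abs(P[:,1]-.105)<.06)&(I.min(1)>80)])[:,2])
    h=A[:,2]-face; b=A[dark&(h>10e-3)]; t=A[dark&(h>.042)]
    (cc,ss,a)=cv2.minAreaRect((t[:,:2]*1000).astype(np.float32))
    print(c,"face",face,"h pct",np.percentile(h[dark],[5,50,95]),"top rect E,Y",cc,ss,a,len(t),"mean",t.mean(0),"all",b.mean(0))
ee=-.0; 
for g in (np.r_[toworld([-.0245,.109,.1285],O)],):
    for fl in(1,-1):
        print(fl,[ (lambda q:None if q is None else np.round(q,2))(manip.inverse_kinematics(g+N*r+.019*-N,tool(k,fl))) for k,r in((.2,.08),(.2,0),(1.3,0),(2.4,0),(2.4,.08))])
for c in("top","side"):
    manip.grab_frame(c); print(c,[ (np.round(o["at"],3),round(o["confidence"],2)) for o in manip.look_for(c,"knob_grip")[:2]])
E
```

```text
top face 0.08556759002906825 h pct [0.031 0.048 0.052] top rect E,Y (38.76472091674805, 104.04183197021484) (13.332318305969238, 55.19173812866211) 81.05518341064453 145 mean [0.04  0.103 0.134] all [0.043 0.103 0.132]
side face 0.08313789934339035 h pct [0.025 0.044 0.051] top rect E,Y (41.559226989746094, 110.55796813964844) (15.024045944213867, 50.934173583984375) 77.6639175415039 128 mean [0.042 0.111 0.131] all [0.042 0.112 0.124]
1 [array([ 0.09,  0.23,  2.06,  0.08,  0.32, -1.49]), array([ 0.09,  0.43,  2.01,  0.13,  0.18, -1.54]), array([ 0.09,  0.43,  2.01,  0.13,  0.18, -0.44]), array([0.09, 0.43, 2.01, 0.13, 0.18, 0.66]), array([0.09, 0.23, 2.06, 0.08, 0.32, 0.71])]
-1 [array([0.09, 0.23, 2.06, 0.08, 0.32, 1.65]), array([0.09, 0.43, 2.01, 0.13, 0.18, 1.6 ]), array([0.09, 0.43, 2.01, 0.13, 0.18, 2.7 ]), array([ 0.09,  0.43,  2.01,  0.13,  0.18, -2.48]), array([ 0.09,  0.23,  2.06,  0.08,  0.32, -2.43])]
top [(array([0.566, 0.101, 0.136]), 0.59)]
side []
```

```bash
cat >> m.py <<'E'
B=np.c_[E_,Y,N]; G0=np.r_[O,0]+B@np.array([.040,.107,.1205])
E
python3 - <<'E'
from m import *
np.set_printoptions(precision=3,suppress=True)
k=.2; T=tool(k); tcp=lambda g:g-.019*N
manip.set_gripper(.5,20)
manip.move_ptp(tcp(G0)+.09*N,T); f0=np.array(manip.current_force())
print("f0",f0)
manip.move_l(tcp(G0),max_speed=.08); print("in",(np.array(manip.current_force())-f0)@B)
manip.set_gripper(0,20); manip.dwell(.2)
print(manip.current_grip_width()*85,(np.array(manip.current_force())-f0)@B,manip.current_ft_torque(),manip.current_time())
im,d=manip.grab_frame("side"); save(cv2.resize(im[120:300,170:410],(800,600),interpolation=cv2.INTER_CUBIC),"knob.png")
E
```

```text
f0 [-0.127  0.461  0.643]
in [-0.697 -0.005 -0.508]
13.80167391568121 [ -7.334 -31.652  15.075] [-4.472  0.629 -2.45 ] 16.8667
```

View pics/knob.png

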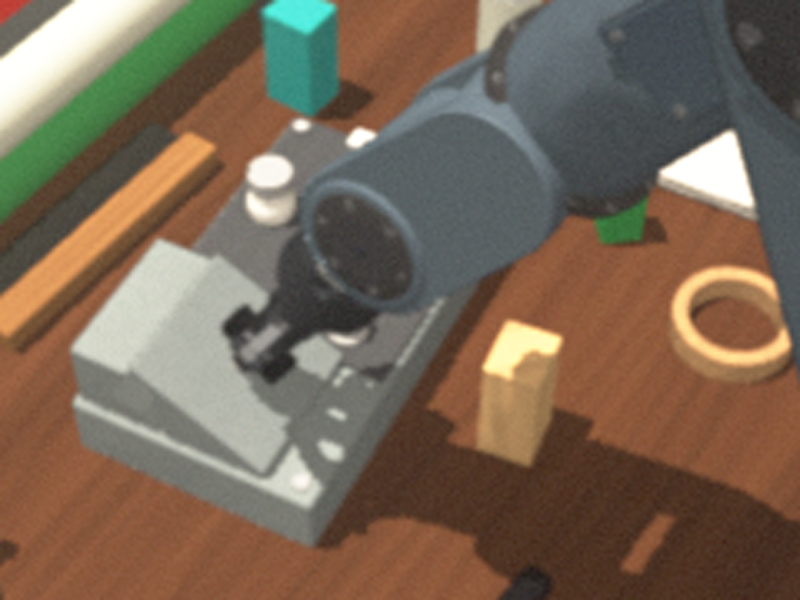

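The gripper holds the bar at view (255,345), 13.8 mm wide. It is slightly off-centre, with a side force of about -32 N along Y. I'll centre it by force and then turn in steps, re-nulling the force.

```bash
python3 - <<'E'
from m import *
np.set_printoptions(precision=3,suppress=True)
f0=np.array([-.2,.4,.5]); k=.2; g=np.array(manip.current_ee_pos())+.019*N
g=G0.copy()
F=lambda:(np.array(manip.current_force())-f0)@B
def null(g,n,comp=5e-5):
    for _ in range(n):
        f=F()
        if np.linalg.norm(f[:2])<5: break
        d=np.clip(f*comp,-.001,.001); d[2]=0
        g=g+B@d; manip.move_l(g-.019*N,tool(k),max_speed=.05); 
    return g
g=null(g,6); print("nulled",(g-G0)@B*1000,F(),manip.current_time())
while k<1.3-1e-6:
    k+=.22; manip.move_l(g-.019*N,tool(k),max_speed=.05); f=F()
    g=null(g,2); print(round(k,2),f,F(),(g-G0)@B*1000,manip.current_grip_width()*85,round(manip.current_time(),1))
    if np.linalg.norm(F())>60: break
np.save("g.npy",np.r_[g,k])
im,d=manip.grab_frame("top"); save(im,"mid.png"); np.save("mid.npy",im)
for n in("needle_tip","fork_gap"): print(n,[(np.round(o["at"],3),round(o["confidence"],2)) for o in manip.look_for("top",n)[:2]])
E
```

```text
nulled [-0.809 -3.048  0.   ] [-0.525 -3.691  8.08 ] 17.9167
0.42 [-1.37  -0.446  9.059] [-1.37  -0.446  9.059] [-0.809 -3.048  0.   ] 13.520280875434446 18.3
0.64 [0.997 2.096 7.231] [0.997 2.096 7.231] [-0.809 -3.048  0.   ] 13.460139236101869 18.6
0.86 [0.824 4.257 7.209] [0.824 4.257 7.209] [-0.809 -3.048  0.   ] 13.986518726058245 19.0
1.08 [2.129 5.763 5.928] [1.305 2.552 6.549] [-0.702 -2.76   0.   ] 13.860720926861326 19.6
1.3 [2.781 4.393 4.778] [1.376 1.543 7.125] [-0.563 -2.541  0.   ] 13.58644277424503 20.2
needle_tip [(array([ 0.579, -0.062,  0.074]), 0.73), (array([ 0.447, -0.366,  0.017]), 0.46)]
fork_gap [(array([ 0.627, -0.169,  0.077]), 0.45)]
```

```bash
python3 - <<'E'
from m import *
np.set_printoptions(precision=3,suppress=True)
f0=np.array([-.2,.4,.5]); s=np.load("g.npy"); g,k=s[:3],s[3]
F=lambda:(np.array(manip.current_force())-f0)@B
for k in(1.55,1.8,2.05,2.32):
    manip.move_l(g-.019*N,tool(k),max_speed=.05); f=F()
    if np.linalg.norm(f[:2])>5:
        d=np.clip(f*5e-5,-.001,.001); d[2]=0; g=g+B@d; manip.move_l(g-.019*N,tool(k),max_speed=.05)
    print(k,f,round(manip.current_time(),1))
np.save("g.npy",np.r_[g,k]); manip.dwell(.3)
im,d=manip.grab_frame("top"); np.save("end.npy",im)
save(cv2.resize(im[160:235,265:375],(800,545),interpolation=cv2.INTER_CUBIC),"end.png")
E
```

```text
1.55 [3.582 3.192 5.216] 20.8
1.8 [4.716 2.088 3.837] 21.4
2.05 [4.02  1.025 3.729] 21.9
2.32 [ 6.318 -0.462  3.072] 22.5
```

View pics/end.png

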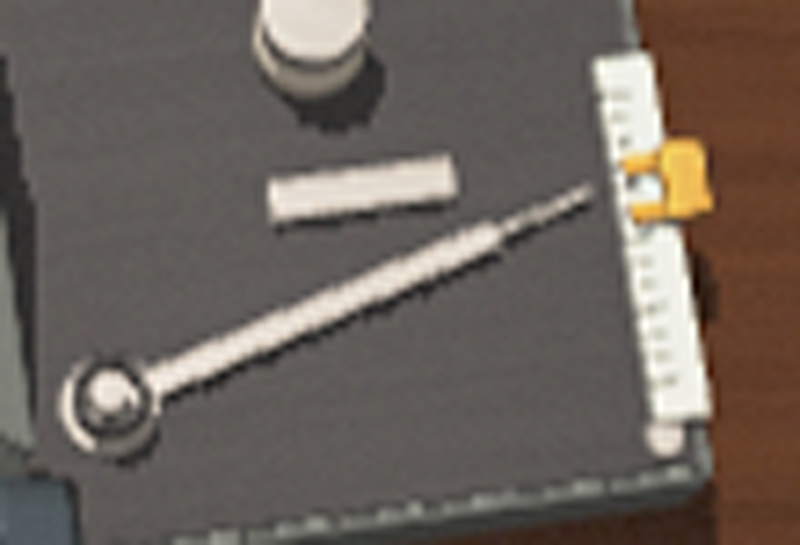

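Arm, needle end (590,189) and tines (625,163) and (632,213) all show clearly. Converting these to unit x:

```bash
python3 - <<'E'
from m import *
np.set_printoptions(precision=4,suppress=True)
sc=800/110
f=lambda a,b,h:inunit(px_plane("top",265+a/sc-.43,160+b/sc-.43,h),O)
for n,a,b,h in[("needle",590,189,.067),("armmid",330,309,.07),("t1",625,163,.072),("t2",632,213,.072),("railtop",622,60,.066),("railbot",680,417,.066),("stopL",268,202,.069),("stopR",457,177,.069),("base top",690,152,.072),("base bot",690,210,.072)]: print(n,f(a,b,h))
# sub-pixel: yellow centroid in unit coords, excluding depth
im=np.load("end.npy").astype(int); m=(im[:,:,0]-im[:,:,2]>90)&(im[:,:,0]>170)
v,u=np.nonzero(m[175:195,345:368]); q=np.array([inunit(px_plane("top",a+345,b+175,.071),O) for a,b in zip(u,v)])
print("fork",q.min(0),q.max(0),q.mean(0))
E
```

```text
needle [-0.0021 -0.1449  0.067 ]
armmid [-0.0297 -0.0553  0.07  ]
t1 [ 0.0038 -0.1568  0.072 ]
t2 [-0.0129 -0.1563  0.072 ]
railtop [ 0.0393 -0.1626  0.066 ]
railbot [-0.0799 -0.1613  0.066 ]
stopL [ 0.0082 -0.041   0.069 ]
stopR [ 0.0076 -0.1027  0.069 ]
base top [ 0.0043 -0.1782  0.072 ]
base bot [-0.0146 -0.175   0.072 ]
fork [-0.0156 -0.1822  0.071 ] [ 0.0092 -0.1576  0.071 ] [-0.0033 -0.1717  0.071 ]
```

Needle at unit x ≈ -2.1 to -3.3 mm, fork gap ≈ -3.3 to -4.9 mm. That is inside the window, about 1.3 mm high. I'll trim the knob by -0.06 rad, release, retreat and verify.

```bash
python3 - <<'E'
from m import *
np.set_printoptions(precision=3,suppress=True)
s=np.load("g.npy"); g=s[:3]; k=2.26
manip.move_l(g-.019*N,tool(k),max_speed=.05); manip.dwell(.3)
manip.set_gripper(.5); manip.dwell(.2)
manip.move_l(g-.019*N+.10*N,max_speed=.12)
manip.move_l(g-.019*N+.10*N+np.array([-.03,0,.1]),max_speed=.2); manip.dwell(.5)
im,d=manip.grab_frame("top"); np.save("fin.npy",im)
im2,_=manip.grab_frame("side")
a=np.hstack([cv2.resize(im[160:235,280:374],(500,400),interpolation=cv2.INTER_CUBIC),cv2.resize(im2[290:400,140:220],(291,400))]); save(a,"fin.png")
print(manip.current_force(),manip.current_time())
E
```

```text
[ 0.505 -0.325  0.493] 26.2667
```

View pics/fin.png

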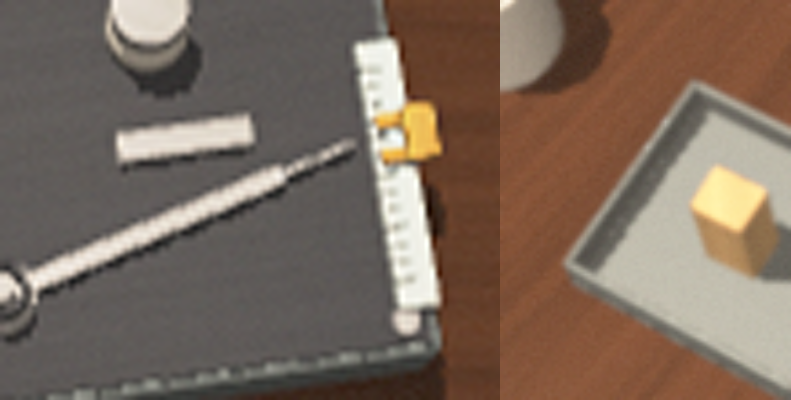

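```bash
python3 - <<'E'
from m import *
f=lambda a,b,h:inunit(px_plane("top",280+a/5.32-.4,160+b/5.333-.4,h),O).round(4)
n,p,t1,t2=f(353,144,.067),f(3,289,.09),f(380,121,.071),f(386,157,.071)
print(n,p,t1,t2,"diff",n[0]-(t1[0]+t2[0])/2)
g=f(280,174,.07);print("arm ang",np.arctan2(g[0]+.05,.02-g[1]), "needle from ang",-.05+.17*np.sin(np.arctan2(g[0]+.05,.02-g[1])))
E
```

```text
[-0.0046 -0.1451  0.067 ] [-0.0508  0.0176  0.09  ] [ 0.0031 -0.158   0.071 ] [-0.0133 -0.158   0.071 ] diff 0.0004999999999999996
arm ang 0.2689711930385041 needle from ang -0.00482424054565006
```

The needle is 0.5 mm from the middle of the gap by the tines, and about 1.5 mm by the colour mask. Both are within the 4 mm tolerance, so I'm handing in.

```bash
python3 -c "
from bench import manip
manip.sign_off()"
```

```text
the job is handed in; nothing more can be done
```

The spacer block is standing upright in the parts tray and the needle points into the fork gap. I handed the job in with the robot clock at about 26 s; no verdict was reported.

- **Block:** I took the smaller pale block from between the arm and the stop. The last side picture shows it upright, near the middle of the tray and let go.
- **Needle:** I turned the T-bar knob clockwise from about 0.2 to 2.32 rad, then trimmed it back to 2.26 rad. In the last top picture the needle end is about 0.5 mm from the middle of the gap measured from the tines. Against the centre of the fork's colour mask it is about 1.5 mm off on the other side. Both are inside the 4 mm tolerance.
- **Robot clear:** after the retreat the force on the tool was under 1 N.
- **Disagreements on the way:**
  - The two cameras differed by about 5 mm in y, so I averaged them.
  - My first grip on the knob was about 3 mm off-centre, with roughly 32 N of side force. I re-centred it by force before turning.
- **Not measured:** I did not re-measure the bystanders at the end. No unexpected contact showed in the forces I checked, and those visible in the last pictures looked unmoved.

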